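Lock a display module down with a crank key

TASK

The LED module in the display frame still stands proud of the frame: its draw lock is open. Take the crank key out of the tool block, feel its hex home into the lock down the key port, crank clockwise until the module is drawn down flush and the lock comes up firm against its stop, without forcing it, then pull the crank out and stand it back in its hole in the block. Feel for the hex with light pressure, do not lean on the LED face, and leave the screwdriver, tape, plug and tin where they are.

Things in the scene. Friction and masses are not known exactly. Their poses are not given: they have to be found in the camera images.
- display: aluminium display frame lying face up on the bench, fixed, 224 x 224 mm, 70 mm high; origin at the centre of its underside, z up. The black LED module (192 x 192 mm) sits in it and stands 5 to 9 mm above the rim until locked. At the centre of the module's face is the round key port, 28 mm wide.
- lock (a point): on the upright axis of the draw lock, centre of the key port, at the height of the frame's rim (70 mm over the bench). Below it: the 28 mm port through the module (14 mm thick), then a round guide bore 22 mm wide with a flared mouth, 15 to 36 mm below this point, then the hex socket. Turned clockwise from above, the lock draws the module down 10 mm per turn: half to nine tenths of a turn from start to stop.
- hex_mouth (a point): centre of the mouth of the hidden hex socket in the end of the lock screw, 36 mm below point lock; 17.7 mm across flats, 21 mm deep. The angle at which its flats stand cannot be seen or measured and differs each time; it repeats every 60 degrees and the key drops in within about 4 degrees either way. This point's own axes follow the frame, not the hex.
- face (a point): on the lock's axis, level with the LED module's face: 5 to 9 mm above point lock at the start, level with it when the module is flush and the lock just at its stop. The lock screw drags with about 0.16 N m (some 2 N at the crank's knob while it moves) and stays where it is left; at its stop it turns no farther.
- crank: loose steel crank key, 0.27 to 0.42 kg, standing in the block. Origin at the tip of its bit, z up its shaft, x along the arm to the knob. From the tip up: tapered nose 10 to 17 mm wide over 4 mm; hex bit 17 mm across flats (two flats face +x and -x) from 4 to 18 mm; round shank 20 mm wide to 95 mm; flat arm, 20 mm wide, 95 to 103 mm, reaching 87 mm from the axis; square boss to 150 mm.
- crank_tip (a point): tip of the crank's bit. Home in the lock, the crank's shoulder rests on the hex mouth and the tip is 18 mm below point hex_mouth; while the hex does not fit it stands on the mouth with the tip 4 mm below it, and drops 14 mm once it fits.
- boss (a point): middle of the crank's square boss (24 x 24 mm, sides along the crank's x and y, 103 to 150 mm above the tip), 131 mm above the tip on the shaft's axis; a place to hold the crank while moving and seating it.
- knob_grip (a point): middle of the crank's black round knob (25 mm wide, upright, from 105 to 154 mm above the tip), 75 mm from the shaft's axis along the crank's x, 132 mm above the tip; the knob spins freely on its pin.
- block: wooden tool block, fixed, 60 x 190 mm, 65 mm high; origin at the centre of its underside, y along its length.
- crank_hole (a point): centre of the mouth of the crank's round hole (22 mm wide, 55 mm deep, 2 mm chamfer) in the top of the block; standing in it, the crank's tip is 55 mm below this point.
- screwdriver: stubby red screwdriver standing in the block's other hole, 120 mm from the crank; top 118 mm above the bench; origin at its tip. A bystander.
- tape: black roll of tape, 62 mm wide, 19 mm high, flat on the bench by the block; origin under its centre. A bystander.
- plug: black rubber plug of the key port, 34 mm wide, 13 mm high, on the bench by the frame; origin under its centre. A bystander.
- tin: round closed tin, 69 mm wide, 25 mm high. A bystander.
Not all that is in view belongs to the job. There is more than one size of the crank; the one meant has the size given above.

How it is judged:
By the outcome, as a careful person would: the job done as asked, in the order asked, and still so for the second after the job is handed in, with the robot touching nothing.
It also fails if it takes over 72 s, if anything falls off the work surface, if the arm or the gripper's body presses on something with over 40 N, if the wrist force passes 120 N, or if a joint passes its speed limit or range.

ROBOT

A 6-joint arm with a two-finger parallel gripper is mounted at the origin on the work surface. World frame = base frame: x ahead of the robot, y to its left, z up, the work surface at z = 0. Lengths are in mm, angles in degrees, forces in N, time in s.
With the tool pointing down it reaches from about 300 to 850 mm from the base axis. Payload 4.2 kg.
Tool frame: the origin (TCP) lies between the finger pads; the fingertips stand 19 mm ahead of it and the grasp point (between the pads) is the TCP; z points along the fingers, y is the line along which they close (so a half turn about z gives the same grasp; the last joint's range is limited). The gripper opens to 91 mm and grips with 3 to 60 N. Pads are 32 mm wide; open, the fingers measure 118 mm over their backs; the gripper's body (76 mm by 178 mm) begins 60 mm behind the grasp point.
Start: joints at [-66.578, 18.312, 89.639, -0, 72.044, -1.146], TCP at [239.079, -522.958, 207.976] pointing down, gripper open.
Joint ranges: [-177.97, 177.97], [-48.28, 115.42], [12.27, 149.76], [-77.06, 257.06], [2.81, 150.46], [-146.56, 146.56]. Speed limits (degrees/s): [147.25, 147.25, 180, 180, 180, 180].

INTERFACE

Orientations are given as [roll, pitch, yaw] about the fixed x, y, z axes, in that order (R = Rz(yaw) Ry(pitch) Rx(roll)).
In Python, from cell import r gives the robot as it stands.
- The arm moves only by the tool step_arm, never from a script. Its argument "series" is a list of rows, each a list of 3 entries, a list of its own where there are three numbers: the turn, a rotation vector about the tool's x, y, z in rad, then the shift along the tool's x, y, z in units of 60 mm (1.0 is 60 mm), then the closure, from 0 (fully open) to 1 (shut). In form: [[[wx, wy, wz], [tx, ty, tz], grip], ...]. A call has 1 to 5 rows; each row is the pose to reach, as a shift and turn from the pose commanded when the call began, along the tool's axes at that moment; what a row does not reach only later rows make up. A row lasts 1/8 s, in which the tool goes at most 62.5 mm and 10.7 degrees, less where a joint would pass 70% of its speed; a pose out of reach is approached as far as the arm can. A call with a gripper value outside its range is refused whole. The fingers move at their own pace and stop on an object; the grip force is fixed at half the most. Time passes only in rows, so rows that repeat a pose let the fingers close. It gives the time, the measured TCP pose, the force, the opening and the grip force at its end, in the units of the state.
- r.sense(): the state, without advancing time (a new reading comes with each control period).
- r.camera(name): name is "scene" or "side" or "wrist"; returns a dict with "img" (384x512x3 uint8, blue, green, red), "depth" (384x512 float32, mm along the optical axis (not along the pixel's ray), 0 where there is no reading), "K" (3x3 intrinsics, pixels), "extrinsics" (4x4, takes a point from camera to world coordinates). Camera axes: x right, y down, z forward; pixel columns grow to the right and rows downward; lengths in mm; the calibration is good to about 2 mm. A picture is of the moment at which its call begins.
- r.close_job(): hands the job in; it is judged then, once.
The state is a dict: "time_s": time; "joint_pos": joint angles; "joint_vel": joint speeds; "tau": joint torques, N m; "eef_pos": TCP position; "eef_rot": TCP orientation; "force": force on the tool from outside, world axes, zero at the start; "ft_torque": the same for the moment, N m; "width": finger opening in mm; "gripper_force": force on a finger pad.
Only numpy, scipy, OpenCV 4.12 (cv2) and the standard library are available. Lean on these libraries where they do the work, as an engineer would, in place of code of your own. Each camera call takes 0.05 s, during which the arm holds its last target. There are 200 camera calls.

## Working session

There is one attempt and no reset: what is moved stays moved. The work goes in short steps, Python scripts to look and compute and a tool call to move; the robot and the scene stay as the last step left them, time stands still between calls to the robot, and variables do not carry over. Pictures are saved under pics/ and viewed, at most 10 in all, crops included, and the job is handed in when it is done.

Besides the shell and the picture viewer there is one more tool, called as a command line: name --argument value ..., lists and objects as JSON in quotes. step_arm: Moves the arm, as the interface text tells. Its arguments: {"type":"object","properties":{"series":{"type":"array"}},"required":["series"]}

```bash
ls; mkdir -p pics
python3 - <<'E'
from cell import r
import cv2,numpy as np,pickle
d={n:r.camera(n) for n in("scene","side")}
pickle.dump(d,open("c0.pkl","wb"))
cv2.imwrite("pics/a.png",d["scene"]["img"]);cv2.imwrite("pics/b.png",d["side"]["img"])
s=r.sense();print(s)
for n in d:print(n,d[n]["K"].tolist(),d[n]["extrinsics"].round(3).tolist())
E
```

```text
pics
{'time_s': 0.1, 'joint_pos': array([-6.65796422e+01,  1.83472006e+01,  8.96989557e+01,  1.43597296e-03,
        7.20418711e+01, -1.14721330e+00]), 'joint_vel': array([-0.05319757, -0.09593563, -0.13787235,  0.01538273,  0.01238648,
        0.00314858]), 'tau': array([ 6.20577066e-05, -4.13333130e+01, -2.32509810e+01,  7.29554286e-02,
        4.21806285e-02, -6.19364323e-05]), 'eef_pos': array([ 238.88446017, -522.53851611,  207.21525681]), 'eef_rot': array([-1.79912018e+02, -3.12748289e-03,  2.45671249e+01]), 'force': array([ 0.17799588, -0.32677678,  0.27490384]), 'ft_torque': array([ 0.04751292, -0.01742161,  0.0055466 ]), 'gripper_force': 0.0, 'width': 91.31282889146298}
scene [[364.7537922994203, 0.0, 253.81313787936224], [0.0, 364.7537922994203, 191.3340130199385], [0.0, 0.0, 1.0]] [[0.373, 0.598, -0.709, 1193.323], [0.928, -0.229, 0.295, -333.507], [0.014, -0.768, -0.641, 686.919], [0.0, 0.0, 0.0, 1.0]]
side [[381.2345714481019, 0.0, 259.27615301432564], [0.0, 381.2345714481019, 195.0479577387464], [0.0, 0.0, 1.0]] [[-0.925, -0.294, 0.242, 300.611], [-0.38, 0.727, -0.572, 491.858], [-0.008, -0.621, -0.784, 914.676], [0.0, 0.0, 0.0, 1.0]]
```

View pics/a.png

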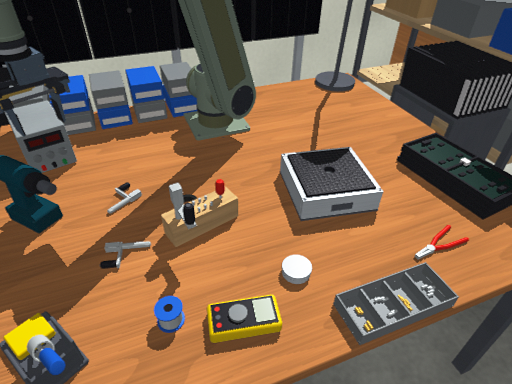

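View pics/b.png

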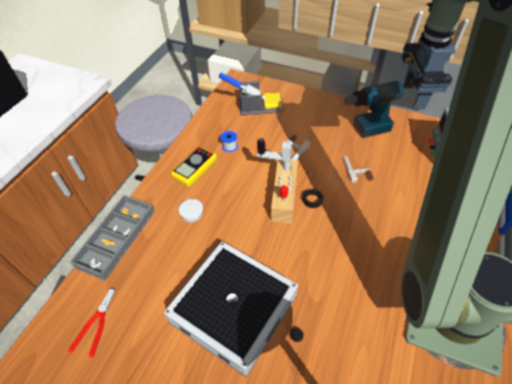

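Scene view: candidate cranks are one standing in the block (about 178,200), and two lying on the bench (125,198 and 125,250). Frame with port at about (330,168), screwdriver (220,186), tin (297,269). Only the standing one fits "standing in the block"; I'll confirm this in a crop and measure.

```bash
cat > h.py <<'E'
import numpy as np,cv2,pickle
def pts(c):
    h,w=c["depth"].shape;u,v=np.meshgrid(np.arange(w),np.arange(h));z=c["depth"]
    K=c["K"];p=np.stack([(u-K[0,2])/K[0,0]*z,(v-K[1,2])/K[1,1]*z,z],-1)
    E=c["extrinsics"];P=p@E[:3,:3].T+E[:3,3];P[z==0]=np.nan;return P
def ray(c,uv,z):
    K=c["K"];E=c["extrinsics"];d=E[:3,:3]@np.linalg.solve(K,[uv[0],uv[1],1.]);o=E[:3,3]
    return o+d*(z-o[2])/d[2]
def proj(c,p):
    E=c["extrinsics"];q=c["K"]@(E[:3,:3].T@(np.asarray(p,float)-E[:3,3]));return q[:2]/q[2]
def pick(c,m):
    return pts(c)[m]
E
python3 - <<'E'
from h import *
d=pickle.load(open("c0.pkl","rb"))
a=d["scene"]["img"][165:285,90:250];b=d["side"]["img"][120:230,235:385]
cv2.imwrite("pics/c.png",np.hstack([cv2.resize(a,(400,300),interpolation=2),cv2.resize(b,(400,300),interpolation=2)]))
for n in d:
    c=d[n];P=pts(c);z=P[...,2];print(n,(c["depth"]>0).mean())
    # region near block by height
    ctr={"scene":(205,215),"side":(285,190)}[n]
    print("block px",P[ctr[1],ctr[0]])
    ok=(P[...,0]>150)&(P[...,0]<750)&(P[...,1]<100)&(P[...,1]>-800)
    for lo,hi in((58,72),(105,125),(142,160),(160,185),(185,215)):
        m=ok&(z>lo)&(z<hi)
        k,l,st,ce=cv2.connectedComponentsWithStats(m.astype(np.uint8))
        for i in range(1,k):
            if st[i,4]>6:
                q=P[l==i];print(lo,hi,st[i].tolist(),np.nanmean(q,0).round(1),np.nanmin(q,0).round(),np.nanmax(q,0).round())
E
```

```text
scene 0.9959208170572916
block px [ 539.37776199 -191.6599426    58.09258599]
58 72 [281, 154, 40, 51, 470] [520.3  77.6  67.5] [376.  53.  58.] [602. 100.  72.]
58 72 [189, 187, 49, 33, 679] [ 507.5 -162.    64.5] [ 459. -219.   58.] [547. -97.  72.]
58 72 [12, 195, 24, 12, 95] [ 333. -606.   65.] [ 314. -636.   58.] [ 344. -583.   72.]
58 72 [161, 209, 24, 22, 274] [ 533.5 -272.2   64.3] [ 497. -295.   58.] [ 564. -248.   72.]
58 72 [27, 335, 18, 9, 31] [ 744.3 -561.1   67.8] [ 739. -576.   62.] [ 750. -549.   72.]
105 125 [226, 109, 9, 7, 33] [152.8  10.5 116.1] [150.  -4. 105.] [158.  24. 124.]
105 125 [215, 179, 9, 9, 67] [ 498.4 -139.6  113.7] [ 486. -150.  105.] [ 507. -128.  120.]
105 125 [5, 183, 17, 10, 64] [ 336.9 -615.6  113.3] [ 315. -633.  105.] [ 350. -599.  122.]
105 125 [171, 200, 25, 28, 193] [ 573.  -249.6  114.1] [ 522. -266.  105.] [ 616. -231.  125.]
142 160 [222, 99, 13, 8, 53] [155.8   3.8 151. ] [150. -16. 142.] [164.  25. 160.]
142 160 [0, 175, 57, 20, 323] [ 401.3 -560.9  152.1] [ 336. -630.  142.] [ 437. -507.  160.]
142 160 [43, 177, 7, 6, 20] [ 391.  -52
[... 2172 characters left out ...]
2, 9, 8, 44] [ 599.5 -233.5  151.3] [ 590. -245.  143.] [ 613. -228.  160.]
142 160 [282, 146, 10, 8, 47] [ 526.3 -242.5  150.9] [ 516. -259.  143.] [ 539. -238.  160.]
142 160 [404, 262, 6, 18, 49] [155.6   9.9 151.3] [150.  -7. 142.] [162.  26. 160.]
160 185 [345, 81, 59, 21, 689] [ 343.  -571.7  173.4] [ 266. -644.  160.] [ 432. -506.  185.]
160 185 [257, 138, 8, 7, 36] [ 603.7 -238.6  163.4] [ 594. -249.  160.] [ 614. -230.  166.]
160 185 [282, 142, 10, 8, 57] [ 529.6 -250.7  162.8] [ 516. -265.  160.] [ 542. -237.  167.]
160 185 [406, 253, 7, 24, 86] [156.3   6.3 172.8] [150. -15. 160.] [165.  27. 185.]
185 215 [409, 242, 9, 26, 114] [158.8   0.6 201.4] [150. -23. 185.] [169.  23. 215.]
```

View pics/c.png

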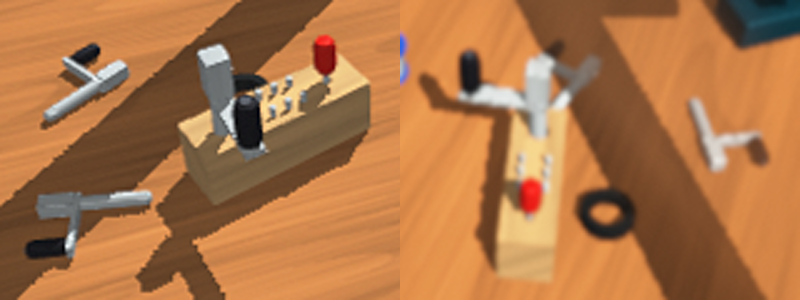

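Crop: in the left half the standing crank has its boss at (213,75) and knob at (246,120). Depth puts it at (529,-251) with a 75 mm arm and a top about 161 mm, which matches the given size. The two lying cranks are decoys, since they aren't in the block.

Run:
```python
from h import *
d=pickle.load(open("c0.pkl","rb"))
for n,uv in(("scene",(330,168)),("side",(232,297))):
    c=d[n];print(n,ray(c,uv,76).round(1))
    P=pts(c);p=ray(c,uv,76);m=(np.hypot(P[...,0]-p[0],P[...,1]-p[1])<125)&(P[...,2]>60)&(P[...,2]<95)
    h=(np.hypot(P[...,0]-p[0],P[...,1]-p[1])<70)&(P[...,2]>60);print(np.median(P[h],0).round(1))
    r=cv2.minAreaRect(P[m][:,:2].astype(np.float32));print(r)
```

```text
scene [498.7 189.2  76. ]
[500.3 189.7  74.9]
((502.069580078125, 182.2440643310547), (224.52120971679688, 229.36764526367188), 78.93680572509766)
side [503.5 182.1  76. ]
[502.6 184.7  78. ]
((502.72210693359375, 183.33633422851562), (225.2095947265625, 224.2503662109375), 79.56949615478516)
```

step_arm --series '[[[0, 0, 0], [0, 0, -1.0], 0], [[0, 0, 0], [0, 0, -2.0], 0], [[0, 0, 0], [1.0, 0, -2.0], 0], [[0, 0, 0], [2.0, 0, -2.0], 0], [[0, 0, 0], [3.0, -0.5, -2.0], 0]]'

```text
time_s: 0.72
eef_pos: [389.2, -424.0, 326.6]
eef_rot: [-179.9, 0.0, 24.5]
force: [0.1, 0.0, 0.2]
width: 91.3
gripper_force: 0.0
```

step_arm --series '[[[0, 0, 0], [0.6, -0.84, 0], 0], [[0, 0, 0], [1.2, -1.7, 0], 0], [[0, 0, 0], [1.8, -2.55, 0], 0], [[0, 0, 0], [2.4, -3.4, 0], 0], [[0, 0, 0], [3.0, -4.2, 0], 0]]'

```text
time_s: 1.35
eef_pos: [446.1, -118.3, 327.7]
eef_rot: [-180.0, 0.0, 24.6]
force: [1.4, -0.2, 0.1]
width: 91.0
gripper_force: 0.0
```

step_arm --series '[[[0, 0, 0], [0.6, -0.84, 0], 0], [[0, 0, 0], [1.2, -1.7, 0], 0], [[0, 0, 0], [1.8, -2.55, 0], 0], [[0, 0, 0], [2.4, -3.4, 0], 0], [[0, 0, 0], [2.9, -4.2, 0], 0]]'

```text
time_s: 1.98
eef_pos: [499.7, 183.3, 327.5]
eef_rot: [180.0, 0.0, 24.6]
force: [0.2, 0.2, -0.3]
width: 91.2
gripper_force: 0.0
```

Run:
```python
from h import *
from cell import r
s=r.sense();print(s["eef_pos"],s["eef_rot"],s["joint_pos"],s["joint_vel"].round(1))
c=r.camera("wrist");s=r.sense();c["T"]=(s["eef_pos"],s["eef_rot"]);pickle.dump(c,open("w1.pkl","wb"));cv2.imwrite("pics/d.png",c["img"])
print(c["K"],c["extrinsics"].round(3),s["eef_pos"],s["eef_rot"]);print(proj(c,[501,185,76]),proj(c,s["eef_pos"]-[0,0,-1]))
```

```text
[499.74314795 183.34480335 327.45361074] [1.79989298e+02 3.69589446e-02 2.46039261e+01] [ 1.89182659e+01  1.14803112e+01  8.20935007e+01 -1.43383340e-02
  8.64619051e+01  8.43152257e+01] [ 45.6  18.5 -23.2  -0.3   4.6  45.5]
[[311.7708425    0.         253.21207047]
 [  0.         311.7708425  192.64864437]
 [  0.           0.           1.        ]] [[ 4.16000e-01 -8.69000e-01 -2.69000e-01  5.75655e+02]
 [-9.09000e-01 -3.98000e-01 -1.23000e-01  2.18870e+02]
 [-0.00000e+00  2.95000e-01 -9.55000e-01  5.03532e+02]
 [ 0.00000e+00  0.00000e+00  0.00000e+00  1.00000e+00]] [500.21232056 189.96656019 326.6819396 ] [-1.79648442e+02 -9.22494381e-02  2.48775931e+01]
[253.13486937 158.06361297] [244.98188752 233.39666133]
```

View pics/d.png

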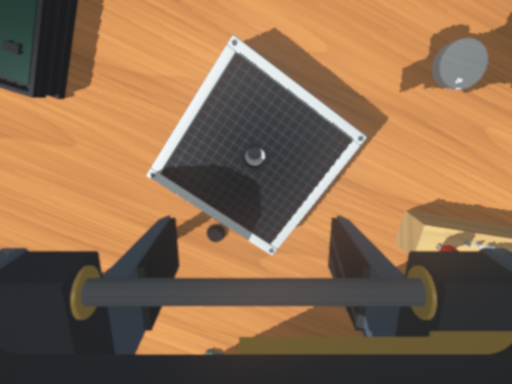

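Wrist view: frame with port at about (255,157), plug (216,232), block at right. I'll take a still picture, then one turned about 163°.

Run:
```python
from h import *
from cell import r
c=r.camera("wrist");pickle.dump(c,open("w1.pkl","wb"));print(r.sense()["eef_pos"],r.sense()["joint_vel"].round(1))
print(proj(c,[501,185,76]))
```

```text
[499.78389456 186.05562726 326.58851462] [-4.2 -1.7  2.1 -3.9  1.6 -2.8]
[258.50529482 160.84015415]
```

step_arm --series '[[[0, 0, -0.18], [0, 0, 0], 0], [[0, 0, -0.36], [0, 0, 0], 0], [[0, 0, -0.54], [0, 0, 0], 0], [[0, 0, -0.72], [0, 0, 0], 0], [[0, 0, -0.9], [0, 0, 0], 0]]'

```text
time_s: 2.7
eef_pos: [499.6, 180.2, 327.6]
eef_rot: [-180.0, 0.1, 76.4]
force: [-1.3, 0.3, -0.6]
width: 91.1
gripper_force: 0.0
```

step_arm --series '[[[0, 0, -0.18], [0, 0, 0], 0], [[0, 0, -0.36], [0, 0, 0], 0], [[0, 0, -0.54], [0, 0, 0], 0], [[0, 0, -0.72], [0, 0, 0], 0], [[0, 0, -0.9], [0, 0, 0], 0]]'

```text
time_s: 3.32
eef_pos: [499.6, 180.2, 327.6]
eef_rot: [-179.9, 0.0, 128.0]
force: [0.7, 0.4, -0.2]
width: 91.2
gripper_force: 0.0
```

step_arm --series '[[[0, 0, -0.18], [0, 0, 0], 0], [[0, 0, -0.36], [0, 0, 0], 0], [[0, 0, -0.54], [0, 0, 0], 0], [[0, 0, -0.72], [0, 0, 0], 0], [[0, 0, -0.9], [0, 0, 0], 0]]'

```text
time_s: 3.95
eef_pos: [499.6, 180.2, 327.6]
eef_rot: [-180.0, -0.0, 179.6]
force: [0.6, 0.2, -0.7]
width: 90.9
gripper_force: 0.0
```

step_arm --series '[[[0, 0, -0.16], [0, 0, 0], 0], [[0, 0, -0.16], [0, 0, 0], 0], [[0, 0, -0.16], [0, 0, 0], 0]]'

```text
time_s: 4.32
eef_pos: [499.7, 180.7, 327.8]
eef_rot: [-180.0, -0.0, -171.7]
force: [1.3, -0.2, -0.9]
width: 91.3
gripper_force: 0.0
```

Run:
```python
from h import *
from cell import r
c2=r.camera("wrist");pickle.dump(c2,open("w2.pkl","wb"));print(r.sense()["eef_pos"],r.sense()["joint_pos"].round(1))
c1=pickle.load(open("w1.pkl","rb"))
o=[]
for c in(c1,c2):
    u=proj(c,[501,185,76]).round().astype(int);print(u)
    g=c["img"][u[1]-30:u[1]+30,u[0]-30:u[0]+30];o.append(cv2.resize(g,(390,390),interpolation=cv2.INTER_CUBIC))
    P=pts(c);q=P[u[1]-30:u[1]+30,u[0]-30:u[0]+30].reshape(-1,3)
    print("face z",np.median(q[:,2])); dd=q[q[:,2]<np.median(q[:,2])-8];print("deep",len(dd),dd.mean(0) if len(dd) else 0,dd.min(0),dd.max(0))
cv2.imwrite("pics/e.png",np.hstack(o))
```

```text
[499.76068545 180.82927618 327.8234559 ] [ 18.7  11.4  82.2  -0.   86.5 -79.7]
[259 161]
face z nanTraceback (most recent call last):
  File "<stdin>", line 10, in <module>
    return umr_minimum(a, axis, None, out, keepdims, initial, where)
ValueError: zero-size array to reduction operation minimum which has no identity
```

Run:
```python
from h import *
c1=pickle.load(open("w1.pkl","rb"));c2=pickle.load(open("w2.pkl","rb"))
o=[]
for c in(c1,c2):
    u=proj(c,[501,185,76]).round().astype(int);print(u)
    g=c["img"][u[1]-30:u[1]+30,u[0]-30:u[0]+30];o.append(cv2.resize(g,(390,390),interpolation=cv2.INTER_CUBIC))
    P=pts(c)[u[1]-30:u[1]+30,u[0]-30:u[0]+30].reshape(-1,3);print("nan",np.isnan(P).any(1).sum());q=P[~np.isnan(P).any(1)]
    print("face z",np.median(q[:,2])); dd=q[q[:,2]<np.median(q[:,2])-8]
    if len(dd):print("deep",len(dd),dd.mean(0),dd.min(0),dd.max(0))
cv2.imwrite("pics/e.png",np.hstack(o))
```

```text
[259 161]
nan 21
face z 74.73616709760609
deep 283 [497.73983317 180.60128184  35.95045891] [488.17451691 168.95898552  10.31482912] [513.7175706  195.73119257  66.41071092]
[256 161]
nan 17
face z 74.75067543871802
deep 283 [508.66138611 185.46341262  36.72274258] [495.34584215 171.2949207   10.70412521] [517.4105618  198.41843359  66.5245545 ]
```

View pics/e.png

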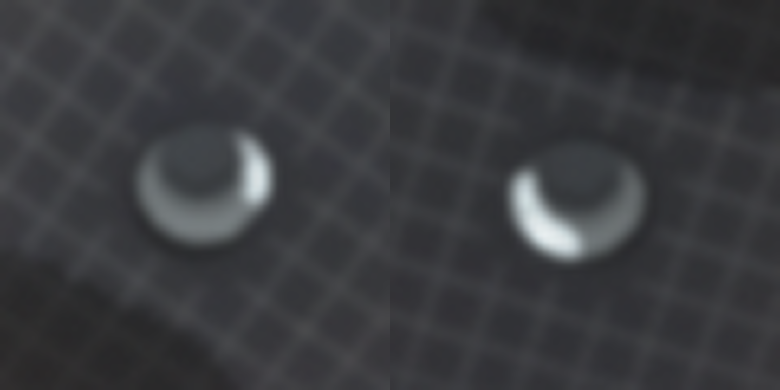

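Both crops show the port as a bright-and-dark disc, centred at (205,183) and (577,200).

Run:
```python
from h import *
for f in("w1.pkl","w2.pkl"):
    c=pickle.load(open(f,"rb"));u=proj(c,[501,185,76]).round().astype(int);P=pts(c)
    m=np.zeros(P.shape[:2],np.uint8);s=np.s_[u[1]-25:u[1]+25,u[0]-25:u[0]+25]
    m[s]=(~(P[s][...,2]>69))
    k,l,st,ce=cv2.connectedComponentsWithStats(m);i=1+st[1:,4].argmax()
    ct=max(cv2.findContours((l==i).astype(np.uint8),0,1)[0],key=len);e=cv2.fitEllipse(ct)
    print(st[i],ce[i],e,ray(c,ce[i],74.7).round(2),ray(c,e[0],74.7).round(2))
    # frame rim corners as cross-check : bright mask
    g=c["img"].min(2)>165;k,l,st,ce=cv2.connectedComponentsWithStats(g.astype(np.uint8))
    P2=P[...,:2]-[501,185];m=(np.abs(P[...,2]-72)<9)&(np.hypot(*P2.transpose(2,0,1))<170)
    print(cv2.minAreaRect(P[m][:,:2].astype(np.float32)))
```

```text
[250 150  20  19 292] [259.94520548 159.06164384] ((259.8907165527344, 159.0919952392578), (18.116107940673828, 18.8696231842041), 74.05118560791016) [503.89 184.13  74.7 ] [503.82 184.18  74.7 ]
((503.0638732910156, 183.59266662597656), (224.33059692382812, 224.07498168945312), 79.65367126464844)
[246 152  19  19 289] [254.92733564 161.3633218 ] ((254.9404296875, 161.3722381591797), (17.975561141967773, 18.67205238342285), 94.3453369140625) [501.46 184.2   74.7 ] [501.47 184.22  74.7 ]
((502.48779296875, 184.28097534179688), (224.052490234375, 224.03228759765625), 79.64308166503906)
```

step_arm --series '[[[0, 0, 0], [0.1, -1.0, 0], 0], [[0, 0, 0], [0.2, -2.0, 0], 0], [[0, 0, 0], [0.3, -3.0, 0], 0], [[0, 0, 0], [0.3, -4.0, 0], 0], [[0, 0, 0], [0.3, -5.0, 0], 0]]'

```text
time_s: 5.0
eef_pos: [526.0, -120.2, 328.2]
eef_rot: [-180.0, 0.0, -171.6]
force: [0.6, 0.0, -0.8]
width: 91.1
gripper_force: 0.0
```

step_arm --series '[[[0, 0, 0], [0.1, -1.0, 0], 0], [[0, 0, 0], [0.3, -2.0, 0], 0], [[0, 0, 0], [0.3, -2.15, 0], 0], [[0, 0, 0], [0.3, -2.15, 0], 0], [[0, 0, 0], [0.3, -2.15, 0], 0]]'

```text
time_s: 5.62
eef_pos: [527.3, -247.1, 328.2]
eef_rot: [180.0, 0.0, -171.5]
force: [-0.2, -1.3, 0.6]
width: 91.4
gripper_force: 0.0
```

Run:
```python
from h import *
from cell import r
c=r.camera("wrist");pickle.dump(c,open("w3.pkl","wb"));s=r.sense();print(s["eef_pos"],s["eef_rot"],s["joint_pos"].round(1))
u=proj(c,[528,-250,160]).astype(int);print(u,proj(c,[604,-240,163]))
P=pts(c);g=cv2.cvtColor(c["img"],cv2.COLOR_BGR2GRAY)
for lo,hi in((154,170),(58,70),(105,130)):
    m=((P[...,2]>lo)&(P[...,2]<hi)).astype(np.uint8)
    k,l,st,ce=cv2.connectedComponentsWithStats(m)
    for i in range(1,k):
        if st[i,4]>25:
            q=P[l==i];rc=cv2.minAreaRect(q[:,:2].astype(np.float32));print(lo,st[i],ce[i].round(1),q.mean(0).round(1),np.median(q[:,2]).round(1),np.round(rc[0]+rc[1]+(rc[2],),1))
x,y=max(0,u[0]-90),max(0,u[1]-90);cv2.imwrite("pics/f.png",cv2.resize(c["img"][y:y+180,x:x+220],None,fx=3,fy=3,interpolation=2));print(x,y)
```

```text
[ 527.29031046 -246.95589208  328.25212123] [ 1.79989074e+02  2.00145610e-02 -1.71474521e+02] [ -26.2   16.3   75.5    0.    88.2 -124.8]
[249 174] [248.83984705 237.26050654]
154 [  0  14  17  34 301] [ 5.1 32.1] [ 419.6 -513.5  158.3] 158.1 [ 419.5 -513.1   14.7   30.8   85.3]
154 [237 165  21  21 430] [247.2 174.9] [ 529.2 -252.8  159.1] 159.1 [ 529.8 -253.    23.8   22.9    8.7]
154 [239 226  19  18 263] [248.2 234.4] [ 602.1 -241.1  159.4] 159.8 [ 603.8 -241.    22.    21.2   87.3]
58 [ 440   98   72  154 2264] [479.2 182.7] [516.   84.5  67. ] 68.5 [520.2  82.8 231.5 104.2  20.7]
58 [ 222  122  137   58 4705] [292.1 149. ] [ 506.1 -193.7   64.3] 64.3 [ 509.5 -194.9   60.4  190.2   15.2]
105 [332 143  20  18 281] [341.2 151.5] [ 492.8 -139.6  115. ] 116.3 [ 493.1 -137.3   21.4   23.6   13.7]
105 [239 156  19   5  73] [248.1 157.6] [ 516.8 -254.1  119.4] 120.9 [ 516.9 -254.3    1.5   22.7    7.2]
105 [240 186  18  37 498] [248.5 202.3] [ 577.6 -244.9  112.3] 110.5 [ 576.6 -244.3   44.1   22.4    6.9]
159 84
```

View pics/f.png

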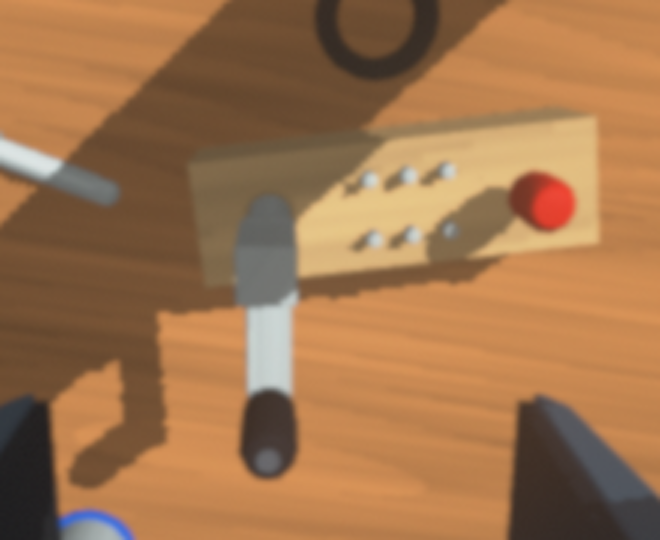

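Boss top is at px (247,175) with its axis at about (530,-253), yaw about 9°, top at 159 mm. The knob is at (248,234) and the screwdriver at (341,151). Size and arm match, so I'll grasp it.

step_arm --series '[[[0, 0, 0], [-0.04, -0.1, 0.6], 0], [[0, 0, 0], [-0.04, -0.1, 1.3], 0], [[0, 0, 0], [-0.04, -0.1, 2.0], 0], [[0, 0, 0], [-0.04, -0.1, 2.7], 0], [[0, 0, 0], [-0.04, -0.1, 3.1], 0]]'

```text
time_s: 6.3
eef_pos: [529.7, -252.0, 140.1]
eef_rot: [179.9, -0.1, -171.5]
force: [-0.7, 0.9, 0.7]
width: 91.6
gripper_force: 0.0
```

step_arm --series '[[[0, 0, 0], [0, 0, 0], 0.3], [[0, 0, 0], [0, 0, 0], 0.6], [[0, 0, 0], [0, 0, 0], 0.8], [[0, 0, 0], [0, 0, 0], 1.0], [[0, 0, 0], [0, 0, 0], 1.0]]'

```text
time_s: 6.92
eef_pos: [530.6, -254.2, 142.5]
eef_rot: [-180.0, 0.0, -171.6]
force: [0.9, -0.1, -0.1]
width: 44.0
gripper_force: 0.0
```

step_arm --series '[[[0, 0, 0], [0, 0, 0], 1.0], [[0, 0, 0], [0, 0, 0], 1.0]]'

```text
time_s: 7.18
eef_pos: [530.4, -254.1, 142.0]
eef_rot: [-180.0, -0.0, -171.6]
force: [0.6, -0.2, -0.6]
width: 24.3
gripper_force: 1.3
```

step_arm --series '[[[0, 0, 0], [0, 0, 0], 1.0], [[0, 0, 0], [0, 0, 0], 1.0], [[0, 0, 0], [0, 0, 0], 1.0]]'

```text
time_s: 7.55
eef_pos: [530.4, -254.1, 142.0]
eef_rot: [180.0, -0.0, -171.6]
force: [0.0, 0.4, -0.8]
width: 23.7
gripper_force: 30.0
```

step_arm --series '[[[0, 0, 0], [0, 0, -0.2], 1.0], [[0, 0, 0], [0, 0, -0.5], 1.0], [[0, 0, 0], [0, 0, -1.0], 1.0], [[0, 0, 0], [0, 0, -1.6], 1.0], [[0, 0, 0], [0, 0, -2.0], 1.0]]'

```text
time_s: 8.18
eef_pos: [530.6, -254.2, 264.1]
eef_rot: [-179.9, 0.1, -171.6]
force: [0.3, -0.1, -3.5]
width: 23.6
gripper_force: 30.0
```

step_arm --series '[[[0, 0, 0], [0, 0, 0], 1.0], [[0, 0, 0], [0, 0, 0], 1.0]]'

```text
time_s: 8.43
eef_pos: [529.6, -253.7, 260.7]
eef_rot: [179.9, -0.1, -171.6]
force: [0.5, 0.1, -3.5]
width: 23.7
gripper_force: 30.0
```

Run:
```python
from h import *
from cell import r
from scipy.spatial.transform import Rotation as R
c=r.camera("wrist");pickle.dump(c,open("w4.pkl","wb"));s=r.sense();print(s["eef_pos"],s["eef_rot"],s["force"],s["ft_torque"])
sd=r.camera("side");sc=r.camera("scene");pickle.dump((sc,sd),open("s4.pkl","wb"))
P=pts(c);T=R.from_euler("xyz",s["eef_rot"],degrees=True)
# points in tool frame
q=T.inv().apply((P-s["eef_pos"]).reshape(-1,3)).reshape(P.shape)
for nm,m in(("boss top",(abs(q[...,0])<20)&(abs(q[...,1])<12)&(abs(q[...,2]+19)<6)),("knob",(abs(q[...,0]+75)<25)&(abs(q[...,1])<25)&(abs(q[...,2]+21)<5)),("shank",(abs(q[...,0])<25)&(abs(q[...,1])<25)&(q[...,2]>45)&(q[...,2]<140))):
    a=q[m];print(nm,len(a),a.mean(0).round(2) if len(a) else"",(a.min(0).round(1),a.max(0).round(1)) if len(a) else"")
# hole in block
m=(abs(P[...,2]-64.5)<3)&(np.hypot(P[...,0]-509,P[...,1]+195)<115)
if m.any():print("block",cv2.minAreaRect(P[m][:,:2].astype(np.float32)))
# side/scene shank
for n,cc in(("scene",sc),("side",sd)):
    W=pts(cc);t=T.inv().apply((W-s["eef_pos"]).reshape(-1,3));
    for lo in(50,75,100,120):
        a=t[(abs(t[:,0])<22)&(abs(t[:,1])<22)&(t[:,2]>lo)&(t[:,2]<lo+20)];print(n,lo,len(a),a.mean(0).round(1) if len(a) else"")
cv2.imwrite("pics/g.png",np.hstack([c["img"][100:340,120:400],cv2.resize(sd["img"][60:240,200:400],(267,240))]))
```

```text
[ 529.55688733 -253.67571762  260.32657152] [ 1.79900194e+02 -1.55716135e-01 -1.71564931e+02] [ 0.26507591  0.23850808 -4.26006706] [ 0.1296772  -0.04256606 -0.07553763]
boss top 1733 [  1.32  -0.06 -17.54] (array([-15.3, -12. , -25. ]), array([ 16.9,  12. , -13. ]))
knob 0  
shank 575 [11.92  1.27 80.19] (array([ 5.5, -8.5, 45. ]), array([ 15.1,  11. , 128.4]))
block ((509.6788024902344, -195.14669799804688), (60.648406982421875, 189.8961944580078), 15.168437004089355)
scene 50 34 [-2.6 -5.7 61.5]
scene 75 55 [-2.7 -2.1 85.3]
scene 100 53 [ -1.3  -1.5 109.7]
scene 120 22 [  0.8  -1.  124.6]
side 50 40 [ 5.3  8.8 59.5]
side 75 37 [ 6.6  8.7 84.5]
side 100 33 [  8.1   8.7 109.7]
side 120 6 [  4.7   8.3 122.9]
```

View pics/g.png

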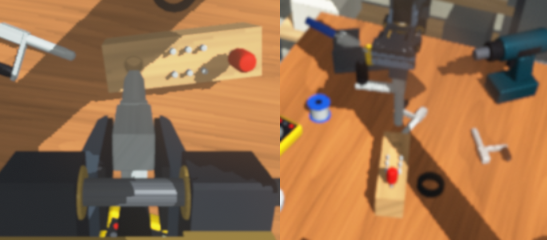

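Wrist crop: the crank is held by the boss, bit clear of the block, with the hole visible at crop (133,62). Next I'll fit the shank's axis to check its tilt.

```bash
cat >> h.py <<'E'
from scipy.spatial.transform import Rotation as R
from scipy.optimize import least_squares
def toolpts(c,s):
    return R.from_euler("xyz",s["eef_rot"],degrees=True).inv().apply((pts(c)-s["eef_pos"]).reshape(-1,3))
def axis(q,lo=52,hi=115):
    a=q[(abs(q[:,0])<18)&(abs(q[:,1])<18)&(q[:,2]>lo)&(q[:,2]<hi)]
    f=lambda p:np.hypot(a[:,0]-p[0]-p[1]*a[:,2],a[:,1]-p[2]-p[3]*a[:,2])-10
    o=least_squares(f,[2,0,0,0],loss="soft_l1",f_scale=.7);return len(a),o.x,abs(o.fun).mean()
E
python3 - <<'E'
from h import *
s={"eef_rot":[179.900,-.156,-171.565],"eef_pos":np.array([529.557,-253.676,260.327])}
c=pickle.load(open("w4.pkl","rb"));sc,sd=pickle.load(open("s4.pkl","rb"))
Q=[toolpts(x,s) for x in(c,sc,sd)]
for n,q in zip("wsd",Q):
    k,p,e=axis(q);print(n,k,p.round(3),"at z131:",(p[0]+131*p[1]).round(1),(p[2]+131*p[3]).round(1),e.round(2))
q=Q[0];a=q[(abs(q[:,1])<3)]
for z in range(50,130,10):
    b=a[(abs(a[:,2]-z)<5)&(abs(a[:,0])<25)];print(z,len(b),np.median(b[:,0]).round(2) if len(b) else'')
# boss face +x
for z in(-15,-10,0,10):
    b=a[(abs(a[:,2]-z)<3)&(abs(a[:,0])<25)];print("boss",z,len(b),np.percentile(b[:,0],[50,95]).round(2) if len(b) else'')
# hole in the block: low/dark pixels near
g=c["img"];P=pts(c);h=proj(c,[527,-253,65]);print(h)
E
```

```text
w 476 [0.285 0.042 0.842 0.005] at z131: 5.8 1.5 0.14
s 157 [ 0.918  0.047  0.785 -0.   ] at z131: 7.1 0.8 0.6
d 114 [-0.678  0.057  1.59  -0.005] at z131: 6.8 0.9 0.93
50 34 12.17
60 33 12.73
70 33 12.98
80 25 13.4
90 18 13.89
100 20 14.23
110 14 14.69
120 12 14.01
boss -15 334 [-0.48 11.85]
boss -10 45 [11.78 12.13]
boss 0 41 [12.22 12.76]
boss 10 33 [12.75 13.1 ]
[253.22201995 167.16839719]
```

step_arm --series '[[[0, -0.01, 0], [-0.1, 0.8, 0], 1.0], [[0, -0.02, 0], [-0.2, 1.7, 0], 1.0], [[0, -0.03, 0], [-0.3, 2.7, 0], 1.0], [[0, -0.043, 0], [-0.4, 3.7, 0], 1.0], [[0, -0.043, 0], [-0.5, 4.7, 0], 1.0]]'

```text
time_s: 9.2
eef_pos: [517.8, 31.0, 261.2]
eef_rot: [180.0, 2.4, -171.6]
force: [0.3, 0.3, -2.8]
width: 23.8
gripper_force: 30.0
```

step_arm --series '[[[0, 0, 0], [-0.12, 0.9, 0], 1.0], [[0, 0, 0], [-0.12, 1.7, 0], 1.0], [[0, 0, 0], [-0.12, 2.3, 0], 1.0], [[0, 0, 0], [-0.12, 2.57, 0], 1.0], [[0, 0, 0], [-0.12, 2.57, 0], 1.0]]'

```text
time_s: 9.82
eef_pos: [503.0, 183.0, 261.7]
eef_rot: [-179.9, 2.4, -171.5]
force: [-0.3, -0.0, -2.7]
width: 23.7
gripper_force: 30.0
```

step_arm --series '[[[-0.008, 0, -0.18], [0, 0, 0], 1.0], [[-0.015, 0, -0.36], [0, 0, 0], 1.0], [[-0.023, 0, -0.54], [0, 0, 0], 1.0], [[-0.031, 0, -0.72], [0, 0, 0], 1.0], [[-0.039, 0, -0.9], [0, 0, 0], 1.0]]'

```text
time_s: 10.45
eef_pos: [503.5, 180.8, 262.1]
eef_rot: [-180.0, 2.4, -119.7]
force: [0.3, -0.8, -3.3]
width: 23.6
gripper_force: 30.0
```

step_arm --series '[[[0, 0, 0], [0, 0, 0], 1.0], [[0, 0, 0], [0, 0, 0], 1.0], [[0, 0, 0], [0, 0, 0], 1.0], [[0, 0, 0], [0, 0, 0], 1.0]]'

```text
time_s: 10.95
eef_pos: [503.2, 182.8, 262.3]
eef_rot: [180.0, 2.5, -120.0]
force: [-0.5, 0.1, -2.7]
width: 23.5
gripper_force: 30.0
```

```bash
cat > look.py <<'E'
from h import *
from cell import r
s=r.sense();C=[r.camera(n) for n in("wrist","scene","side")];pickle.dump(C,open("last.pkl","wb"))
print(s["time_s"],s["eef_pos"].round(2),s["eef_rot"].round(2),s["joint_pos"].round(1),s["force"].round(2),s["ft_torque"].round(3))
T=R.from_euler("xyz",s["eef_rot"],degrees=True)
for n,c in zip(("w","sc","sd"),C):
    k,p,e=axis(toolpts(c,s));a=np.array([p[0],p[2],0]);b=np.array([p[0]+131*p[1],p[2]+131*p[3],131])
    print(n,k,p.round(3),e.round(2),"axis@tcp",(T.apply(a)+s["eef_pos"]).round(1),"tip",(T.apply(b)+s["eef_pos"]).round(1))
E
python3 look.py
```

```text
10.95 [503.17 182.8  262.25] [ 179.99    2.46 -119.99] [  17.7   12.    90.7    1.7   75.6 -132.7] [-0.54  0.11 -2.74] [ 0.084 -0.038  0.004]
w 480 [-0.398  0.044  0.916 -0.003] 0.13 axis@tcp [502.6 183.6 262.3] tip [502.9 183.3 131.1]
sc 158 [-0.783  0.056  0.691  0.   ] 1.0 axis@tcp [503.  183.8 262.3] tip [502.1 182.4 131.1]
sd 112 [-0.881  0.051  0.017  0.001] 0.38 axis@tcp [503.6 183.6 262.3] tip [502.9 182.7 131.1]
```

step_arm --series '[[[0, 0, 0], [0.01, 0, 0.25], 1.0], [[0, 0, 0], [0.02, 0, 0.55], 1.0], [[0, 0, 0], [0.036, 0, 0.85], 1.0], [[0, 0, 0], [0.05, 0, 1.1], 1.0], [[0, 0, 0], [0.05, 0, 1.17], 1.0]]'

```text
time_s: 11.72
eef_pos: [502.4, 182.7, 190.4]
eef_rot: [179.9, 2.4, -120.0]
force: [0.1, 0.1, -2.3]
width: 23.8
gripper_force: 30.0
```

step_arm --series '[[[0, 0, 0], [0, 0, 0.05], 1.0], [[0, 0, 0], [0.006, 0, 0.1], 1.0], [[0, 0, 0], [0.006, 0, 0.15], 1.0], [[0, 0, 0], [0.009, 0, 0.2], 1.0]]'

```text
time_s: 12.22
eef_pos: [503.4, 182.9, 180.0]
eef_rot: [-180.0, 2.5, -119.9]
force: [-0.2, 0.2, -3.0]
width: 23.7
gripper_force: 30.0
```

step_arm --series '[[[0, 0, 0], [0, 0, 0.05], 1.0], [[0, 0, 0], [0.006, 0, 0.1], 1.0], [[0, 0, 0], [0.006, 0, 0.15], 1.0], [[0, 0, 0], [0.009, 0, 0.2], 1.0]]'

```text
time_s: 12.72
eef_pos: [503.2, 182.9, 167.7]
eef_rot: [180.0, 2.5, -119.9]
force: [0.4, 1.1, -2.8]
width: 24.1
gripper_force: 30.0
```

step_arm --series '[[[0, 0, 0], [0, 0, 0.03], 1.0], [[0, 0, 0], [0, 0, 0.06], 1.0], [[0, 0, 0], [0, 0, 0.06], 1.0]]'

```text
time_s: 13.1
eef_pos: [503.2, 183.0, 164.2]
eef_rot: [180.0, 2.5, -120.0]
force: [1.0, -0.3, -2.6]
width: 23.5
gripper_force: 30.0
```

step_arm --series '[[[0, 0, 0], [0, 0, 0.02], 1.0], [[0, 0, 0], [0, 0, 0.04], 1.0], [[0, 0, 0], [0, 0, 0.04], 1.0]]'

```text
time_s: 13.48
eef_pos: [503.4, 183.1, 162.0]
eef_rot: [180.0, 2.5, -120.0]
force: [0.0, -0.3, -2.8]
width: 23.4
gripper_force: 30.0
```

step_arm --series '[[[0, 0, 0], [0, 0, 0.02], 1.0], [[0, 0, 0], [0, 0, 0.02], 1.0]]'

```text
time_s: 13.72
eef_pos: [503.6, 183.3, 161.4]
eef_rot: [-180.0, 2.5, -120.0]
force: [-1.0, -0.1, 3.0]
width: 23.7
gripper_force: 30.0
```

step_arm --series '[[[0, 0, 0], [0, 0, 0.02], 1.0], [[0, 0, 0], [0, 0, 0.02], 1.0]]'

```text
time_s: 13.98
eef_pos: [503.1, 183.3, 159.3]
eef_rot: [180.0, 2.5, -120.0]
force: [-0.8, 0.9, -0.1]
width: 23.2
gripper_force: 30.0
```

step_arm --series '[[[0, 0, 0], [0, 0, 0.02], 1.0], [[0, 0, 0], [0, 0, 0.02], 1.0]]'

```text
time_s: 14.22
eef_pos: [503.2, 183.3, 158.1]
eef_rot: [180.0, 2.5, -120.0]
force: [-0.3, 1.1, -0.4]
width: 23.6
gripper_force: 30.0
```

step_arm --series '[[[0, 0, 0], [0, 0, 0.03], 1.0], [[0, 0, 0], [0, 0, 0.03], 1.0]]'

```text
time_s: 14.48
eef_pos: [503.3, 183.3, 156.5]
eef_rot: [180.0, 2.5, -120.0]
force: [-1.9, -0.1, 1.2]
width: 23.5
gripper_force: 30.0
```

step_arm --series '[[[0, 0, 0], [0, 0, 0.03], 1.0], [[0, 0, 0], [0, 0, 0.03], 1.0]]'

```text
time_s: 14.72
eef_pos: [503.5, 183.4, 154.9]
eef_rot: [180.0, 2.5, -120.0]
force: [-1.8, 0.2, 2.5]
width: 24.0
gripper_force: 30.0
```

```bash
cat > boss.py <<'E'
from h import *
from cell import r
s=r.sense();c=r.camera("wrist");q=toolpts(c,s)
a=q[(abs(q[:,0]-2)<7)&(abs(q[:,1])<9)&(q[:,2]>-40)&(q[:,2]<5)];print("boss top tool z",np.percentile(a[:,2],[10,50,90]).round(2),len(a))
c4=pickle.load(open("last.pkl","rb"))[0];s4={"eef_rot":[179.99,2.46,-119.99],"eef_pos":np.array([503.17,182.8,262.25])}
q=toolpts(c4,s4);a=q[(abs(q[:,0]-2)<7)&(abs(q[:,1])<9)&(q[:,2]>-40)&(q[:,2]<5)];print("before",np.percentile(a[:,2],[10,50,90]).round(2),len(a))
print(s["force"],s["ft_torque"],s["joint_pos"].round(1));P=pts(c);d=np.hypot(P[...,0]-502.7,P[...,1]-184)
m=(d>35)&(d<90)&(P[...,2]>60)&(P[...,2]<85);print("face z",np.median(P[m][:,2]))
E
python3 boss.py
```

```text
boss top tool z [-18.14 -17.4  -16.65] 694
before [-18.1  -17.38 -16.65] 694
[-1.80732046  0.17323308  2.50622065] [ 0.24402732  0.52621965 -0.00872316] [  17.7   16.2  100.9    1.9   61.1 -133.2]
face z 74.92252068585839
```

step_arm --series '[[[0, 0, 0], [0, 0, 0.04], 1.0], [[0, 0, 0], [0, 0, 0.04], 1.0]]'

```text
time_s: 15.02
eef_pos: [503.6, 183.5, 152.6]
eef_rot: [180.0, 2.5, -120.0]
force: [-2.3, 0.7, 4.9]
width: 23.7
gripper_force: 30.0
```

step_arm --series '[[[0, 0, 0], [0, 0, 0.04], 1.0], [[0, 0, 0], [0, 0, 0.04], 1.0]]'

```text
time_s: 15.28
eef_pos: [503.7, 183.6, 150.5]
eef_rot: [-180.0, 2.5, -120.0]
force: [-1.9, 0.7, 7.2]
width: 23.6
gripper_force: 30.0
```

step_arm --series '[[[0, 0, 0], [0, 0, 0.03], 1.0], [[0, 0, 0], [0, 0, 0.03], 1.0]]'

```text
time_s: 15.52
eef_pos: [503.8, 183.7, 149.1]
eef_rot: [-180.0, 2.5, -120.0]
force: [-3.1, 0.5, 7.4]
width: 23.3
gripper_force: 30.0
```

step_arm --series '[[[0, 0, 0], [0.012, 0, 0], 1.0], [[0, 0, 0], [0.012, 0, 0.01], 1.0], [[0, 0, 0], [0.012, 0, 0.02], 1.0], [[0, 0, 0], [0.012, 0, 0.02], 1.0]]'

```text
time_s: 16.02
eef_pos: [503.7, 183.5, 148.4]
eef_rot: [-180.0, 2.6, -120.0]
force: [-3.2, 0.8, 11.8]
width: 23.7
gripper_force: 30.0
```

step_arm --series '[[[0, 0, 0], [0, 0, 0.02], 1.0], [[0, 0, 0], [0, 0, 0.02], 1.0]]'

```text
time_s: 16.27
eef_pos: [504.2, 183.6, 147.8]
eef_rot: [-179.9, 2.6, -120.0]
force: [-3.1, 0.6, 13.3]
width: 23.8
gripper_force: 30.0
```

step_arm --series '[[[0, 0, 0], [0.004, 0.007, -0.01], 1.0], [[0.003, 0, 0.08], [0.004, 0.007, -0.01], 1.0], [[0.007, 0, 0.17], [0.004, 0.007, -0.01], 1.0], [[0.007, 0, 0.17], [0.004, 0.007, -0.01], 1.0]]'

```text
time_s: 16.77
eef_pos: [503.9, 183.5, 147.8]
eef_rot: [-179.9, 2.6, -129.7]
force: [-1.5, 0.6, 10.2]
width: 23.8
gripper_force: 30.0
```

```bash
cat > st.py <<'E'
from h import *
from cell import r
import sys
s=r.sense();print(s["eef_pos"].round(2),s["eef_rot"].round(2),s["force"].round(1),s["ft_torque"].round(3),s["joint_pos"].round(1))
if len(sys.argv)>1:
    for n in("wrist","scene","side"):
        P=pts(r.camera(n));a=np.deg2rad(-10.36)
        if n=="wrist":a=a
        d=P[...,:2]-[502.7,184.];t=np.deg2rad(79.65);u=d[...,0]*np.cos(t)+d[...,1]*np.sin(t);v=-d[...,0]*np.sin(t)+d[...,1]*np.cos(t)
        m=np.maximum(abs(u),abs(v));zz=(P[...,2]>60)&(P[...,2]<90)
        f=zz&(m<85)&(m>30);g=zz&(m>99)&(m<109);A=np.c_[P[g][:,:2],np.ones(g.sum())];w=np.linalg.lstsq(A,P[g][:,2],rcond=None)[0]
        B=np.c_[P[f][:,:2],np.ones(f.sum())];print(n,f.sum(),g.sum(),"proud plane",np.median(P[f][:,2]-B@w).round(2),"median",(np.median(P[f][:,2])-np.median(P[g][:,2])).round(2))
E
python3 st.py 1
```

```text
[503.89 183.5  147.75] [-179.92    2.63 -129.71] [-1.5  0.6 10.2] [0.25  0.536 0.078] [  17.9   16.4  101.8    1.6   59.6 -123.1]
wrist 27527 9068 proud plane 5.58 median 5.59
scene 1653 490 proud plane 5.47 median 5.49
side 2924 1281 proud plane 5.58 median 5.57
```

step_arm --series '[[[0.007, 0, 0.17], [0, 0, -0.01], 1.0], [[0.015, 0, 0.34], [0, 0, -0.01], 1.0], [[0.022, 0, 0.51], [0, 0, -0.01], 1.0], [[0.029, 0, 0.68], [0, 0, -0.01], 1.0], [[0.037, 0, 0.85], [0, 0, -0.01], 1.0]]'

```text
time_s: 17.55
eef_pos: [503.9, 183.2, 147.8]
eef_rot: [180.0, 2.6, -178.7]
force: [-1.2, 0.1, 5.9]
width: 23.6
gripper_force: 30.0
```

```bash
python3 st.py 1;python3 boss.py
```

```text
[503.9  183.24 147.8 ] [ 179.98    2.63 -178.72] [-1.2  0.1  5.9] [0.168 0.277 0.162] [ 19.3  16.3 102.   -0.9  59.3 -71.6]
wrist 26663 8905 proud plane 4.36 median 4.34
scene 1496 532 proud plane 4.44 median 4.42
side 3257 1209 proud plane 4.28 median 4.26
boss top tool z [-18.1  -17.37 -16.6 ] 686
before [-18.1  -17.38 -16.65] 694
[-1.32671501  0.57573885  5.53327369] [ 0.10852961  0.24662114 -0.05760379] [ 19.3  16.3 102.   -0.9  59.3 -71.9]
face z 73.62792483867523
```

step_arm --series '[[[0.007, 0, 0.17], [0, 0, 0], 1.0], [[0.015, 0, 0.34], [0, 0, 0], 1.0], [[0.022, 0, 0.51], [0, 0, 0], 1.0], [[0.029, 0, 0.68], [0, 0, 0], 1.0], [[0.037, 0, 0.85], [0, 0, 0], 1.0]]'

```text
time_s: 18.38
eef_pos: [503.8, 183.0, 147.8]
eef_rot: [179.9, 2.6, 132.5]
force: [-1.4, 0.3, 6.4]
width: 23.4
gripper_force: 30.0
```

```bash
python3 st.py
```

```text
[503.82 183.04 147.8 ] [179.91   2.58 132.54] [-1.4  0.3  6.4] [-0.032  0.224  0.133] [ 20.2  17.  100.9  -2.7  61.1 -21. ]
```

step_arm --series '[[[0.007, 0, 0.17], [0, 0, 0], 1.0], [[0.015, 0, 0.34], [0, 0, 0], 1.0], [[0.022, 0, 0.51], [0, 0, 0], 1.0], [[0.029, 0, 0.68], [0, 0, 0], 1.0], [[0.037, 0, 0.85], [0, 0, 0], 1.0]]'

```text
time_s: 19.0
eef_pos: [503.7, 183.0, 147.8]
eef_rot: [179.9, 2.5, 83.8]
force: [-2.5, 0.5, 5.8]
width: 23.9
gripper_force: 30.0
```

```bash
python3 st.py 1
```

```text
[503.69 183.01 147.79] [179.9    2.49  83.79] [-2.5  0.5  5.8] [-0.089  0.394  0.11 ] [20.2 18.  99.3 -2.5 63.7 27.5]
wrist 26046 8729 proud plane 1.64 median 1.6
scene 1562 551 proud plane 1.8 median 1.7
side 3239 1181 proud plane 1.7 median 1.64
```

step_arm --series '[[[0.007, 0, 0.17], [0, 0, 0], 1.0], [[0.015, 0, 0.34], [0, 0, 0], 1.0], [[0.022, 0, 0.51], [0, 0, 0], 1.0], [[0.03, 0, 0.7], [0, 0, 0], 1.0], [[0.03, 0, 0.7], [0, 0, 0], 1.0]]'

```text
time_s: 19.77
eef_pos: [503.7, 183.1, 147.8]
eef_rot: [179.9, 2.4, 43.8]
force: [-1.8, -0.4, 6.9]
width: 23.5
gripper_force: 30.0
```

```bash
python3 st.py 1
```

```text
[503.72 183.07 147.81] [179.92   2.4   43.84] [-1.8 -0.4  6.9] [-0.006  0.482 -0.003] [19.4 18.6 98.4 -1.2 65.1 66.1]
wrist 26636 9092 proud plane 0.49 median 0.48
scene 1697 551 proud plane 0.52 median 0.52
side 3174 1274 proud plane 0.57 median 0.53
```

step_arm --series '[[[0.002, 0, 0.05], [0, 0, 0], 1.0], [[0.004, 0, 0.1], [0, 0, 0], 1.0]]'

```text
time_s: 20.18
eef_pos: [503.6, 183.1, 147.8]
eef_rot: [179.9, 2.4, 38.1]
force: [-1.5, 0.6, 6.4]
width: 23.8
gripper_force: 30.0
```

```bash
python3 st.py
```

```text
[503.62 183.12 147.8 ] [179.9    2.4   38.13] [-1.5  0.6  6.4] [0.007 0.471 0.177] [19.3 18.6 98.4 -1.  65.2 71.6]
```

step_arm --series '[[[0.003, 0, 0.07], [0, 0, 0], 1.0], [[0.003, 0, 0.07], [0, 0, 0], 1.0]]'

```text
time_s: 20.42
eef_pos: [503.7, 183.1, 147.8]
eef_rot: [179.9, 2.4, 34.2]
force: [-1.4, -0.1, 6.8]
width: 23.8
gripper_force: 30.0
```

```bash
python3 st.py
```

```text
[503.68 183.11 147.8 ] [179.91   2.38  34.16] [-1.4 -0.1  6.8] [0.023 0.43  0.041] [19.2 18.7 98.3 -0.8 65.3 75.4]
```

step_arm --series '[[[0.002, 0, 0.05], [0, 0, 0], 1.0], [[0.002, 0, 0.05], [0, 0, 0], 1.0]]'

```text
time_s: 20.68
eef_pos: [503.7, 183.1, 147.8]
eef_rot: [179.9, 2.4, 31.3]
force: [-1.6, 0.2, 7.5]
width: 23.8
gripper_force: 30.0
```

```bash
python3 st.py 1
```

```text
[503.66 183.08 147.79] [179.9    2.39  31.34] [-1.6  0.2  7.5] [0.078 0.431 0.233] [19.1 18.7 98.3 -0.7 65.3 78.1]
wrist 26572 9143 proud plane 0.22 median 0.21
scene 1723 563 proud plane 0.37 median 0.35
side 3036 1305 proud plane 0.38 median 0.3
```

step_arm --series '[[[0.002, 0, 0.04], [0, 0, 0], 1.0], [[0.002, 0, 0.04], [0, 0, 0], 1.0]]'

```text
time_s: 21.08
eef_pos: [503.7, 183.1, 147.8]
eef_rot: [179.9, 2.4, 29.1]
force: [-2.1, -0.2, 8.3]
width: 24.0
gripper_force: 30.0
```

```bash
python3 st.py
```

```text
[503.72 183.05 147.79] [179.91   2.38  29.1 ] [-2.1 -0.2  8.3] [0.073 0.378 0.513] [19.1 18.7 98.3 -0.6 65.3 80.2]
```

step_arm --series '[[[0, 0, 0], [0, 0, 0], 1.0]]'

```text
time_s: 21.2
eef_pos: [503.7, 183.1, 147.8]
eef_rot: [179.9, 2.4, 29.1]
force: [-1.1, 0.2, 6.3]
width: 23.3
gripper_force: 30.0
```

```bash
python3 st.py 1; python3 st.py 1
```

```text
[503.73 183.09 147.81] [179.9    2.37  29.12] [-1.1  0.2  6.3] [0.081 0.421 0.432] [19.1 18.7 98.3 -0.6 65.3 80.2]
wrist 26554 9110 proud plane 0.21 median 0.19
scene 1728 575 proud plane 0.31 median 0.25
side 2989 1316 proud plane 0.27 median 0.23
[503.74 183.08 147.82] [179.9    2.37  29.12] [-2.  -0.5  6.8] [0.066 0.412 0.517] [19.1 18.7 98.3 -0.6 65.3 80.2]
wrist 26549 9141 proud plane 0.18 median 0.16
scene 1725 567 proud plane 0.31 median 0.27
side 2995 1316 proud plane 0.19 median 0.18
```

step_arm --series '[[[0.001, 0, 0.02], [0, 0, 0], 1.0], [[0.001, 0, 0.02], [0, 0, 0], 1.0]]'

```text
time_s: 21.75
eef_pos: [503.8, 183.1, 147.8]
eef_rot: [179.9, 2.4, 28.0]
force: [-1.5, 0.4, 7.0]
width: 23.8
gripper_force: 30.0
```

```bash
python3 st.py 1
```

```text
[503.85 183.07 147.81] [179.9    2.36  28.  ] [-1.5  0.4  7. ] [0.054 0.348 0.6  ] [19.  18.7 98.3 -0.5 65.3 81.3]
wrist 26526 9102 proud plane 0.22 median 0.2
scene 1724 565 proud plane 0.25 median 0.24
side 2994 1319 proud plane 0.26 median 0.24
```

step_arm --series '[[[0.001, 0, 0.03], [0, 0, 0], 1.0], [[0.001, 0, 0.03], [0, 0, 0], 1.0]]'

```text
time_s: 22.15
eef_pos: [503.9, 183.0, 147.8]
eef_rot: [179.9, 2.3, 26.3]
force: [-0.5, 1.2, 6.0]
width: 23.9
gripper_force: 30.0
```

```bash
python3 st.py 1
```

```text
[503.94 183.04 147.82] [179.87   2.35  26.3 ] [-0.5  1.2  6. ] [0.044 0.36  0.816] [19.  18.7 98.3 -0.5 65.3 82.9]
wrist 26533 9131 proud plane 0.22 median 0.2
scene 1724 560 proud plane 0.34 median 0.27
side 2984 1318 proud plane 0.33 median 0.33
```

step_arm --series '[[[-0.003, 0, -0.06], [0, 0, 0], 1.0], [[-0.005, 0, -0.12], [0, 0, 0], 1.0], [[-0.005, 0, -0.12], [0, 0, 0], 1.0]]'

```text
time_s: 22.68
eef_pos: [503.7, 183.1, 147.8]
eef_rot: [179.9, 2.4, 33.0]
force: [-1.6, -1.0, 6.9]
width: 24.3
gripper_force: 30.0
```

```bash
python3 st.py 1
```

```text
[503.67 183.09 147.8 ] [179.92   2.38  33.04] [-1.6 -1.   6.9] [ 0.079  0.405 -0.049] [19.2 18.7 98.3 -0.7 65.3 76.4]
wrist 26611 9117 proud plane 0.33 median 0.31
scene 1714 575 proud plane 0.47 median 0.41
side 3046 1316 proud plane 0.31 median 0.29
```

Lock is firm at its stop, about 0.8 N m with no further module motion. Now I'll pull out.

step_arm --series '[[[0, 0, 0], [-0.004, 0, -0.1], 1.0], [[0, 0, 0], [-0.01, 0, -0.25], 1.0], [[0, 0, 0], [-0.02, 0, -0.45], 1.0], [[0, 0, 0], [-0.028, 0, -0.65], 1.0], [[0, 0, 0], [-0.037, 0, -0.85], 1.0]]'

```text
time_s: 23.45
eef_pos: [503.0, 183.0, 199.2]
eef_rot: [179.9, 2.5, 33.0]
force: [-0.9, -1.2, -3.2]
width: 23.2
gripper_force: 30.0
```

step_arm --series '[[[0, 0, 0], [-0.013, 0, -0.3], 1.0], [[0, 0, 0], [-0.03, 0, -0.7], 1.0], [[0, 0, 0], [-0.047, 0, -1.1], 1.0], [[0, 0, 0], [-0.047, 0, -1.1], 1.0], [[0, 0, 0], [-0.047, 0, -1.1], 1.0]]'

```text
time_s: 24.08
eef_pos: [502.9, 183.1, 264.2]
eef_rot: [180.0, 2.4, 33.0]
force: [0.3, 0.0, -3.7]
width: 23.2
gripper_force: 30.0
```

```bash
python3 st.py 1; python3 look.py
```

```text
[502.9  183.06 264.25] [179.95   2.45  33.02] [ 0.3  0.  -3.7] [ 0.042 -0.102  0.035] [19.2 14.3 87.3 -0.6 80.8 76.3]
wrist 14961 5023 proud plane 0.32 median 0.3
scene 1834 583 proud plane 0.39 median 0.28
side 3884 1218 proud plane 0.42 median 0.33
24.225 [502.47 182.92 263.17] [179.99   2.6   33.02] [19.2 14.3 87.4 -0.6 80.8 76.3] [-0.04  0.01 -3.11] [ 0.029 -0.105 -0.003]
w 234 [ 1.944  0.099 -0.653  0.014] 0.13 axis@tcp [503.7 184.5 263.1] tip [510.6 186.8 131.6]
sc 137 [ 1.922  0.085 -0.887  0.015] 0.96 axis@tcp [503.6 184.7 263.1] tip [509.  185.9 131.7]
sd 92 [ 1.633  0.106 -0.811  0.019] 0.41 axis@tcp [503.4 184.5 263.1] tip [511.4 186.8 131.6]
```

step_arm --series '[[[0.004, -0.014, 0], [-0.3, 0.5, 0], 1.0], [[0.008, -0.028, 0], [-0.7, 1.2, 0], 1.0], [[0.012, -0.042, 0], [-1.15, 2.0, 0], 1.0], [[0.015, -0.055, 0], [-1.6, 2.8, 0], 1.0], [[0.015, -0.055, 0], [-2.0, 3.55, 0], 1.0]]'

```text
time_s: 25.0
eef_pos: [518.6, -62.6, 269.1]
eef_rot: [-179.2, 5.7, 33.0]
force: [0.5, -0.4, -3.5]
width: 23.3
gripper_force: 30.0
```

step_arm --series '[[[0, 0, 0], [-0.45, 0.8, 0], 1.0], [[0, 0, 0], [-0.9, 1.6, 0], 1.0], [[0, 0, 0], [-1.3, 2.3, 0], 1.0], [[0, 0, 0], [-1.55, 2.75, 0], 1.0], [[0, 0, 0], [-1.58, 2.8, 0], 1.0]]'

```text
time_s: 25.62
eef_pos: [530.6, -255.2, 275.5]
eef_rot: [-179.1, 5.7, 32.9]
force: [0.7, 0.2, -3.3]
width: 23.2
gripper_force: 30.0
```

step_arm --series '[[[-0.018, -0.003, -0.18], [0, 0, 0], 1.0], [[-0.035, -0.005, -0.36], [0, 0, 0], 1.0], [[-0.053, -0.008, -0.54], [0, 0, 0], 1.0], [[-0.071, -0.011, -0.72], [0, 0, 0], 1.0], [[-0.089, -0.014, -0.9], [0, 0, 0], 1.0]]'

```text
time_s: 26.25
eef_pos: [530.6, -251.8, 275.9]
eef_rot: [-179.1, 5.6, 85.3]
force: [-0.2, -0.5, -2.5]
width: 23.7
gripper_force: 30.0
```

step_arm --series '[[[-0.018, -0.003, -0.18], [0, 0, 0], 1.0], [[-0.035, -0.005, -0.36], [0, 0, 0], 1.0], [[-0.053, -0.008, -0.54], [0, 0, 0], 1.0], [[-0.071, -0.011, -0.72], [0, 0, 0], 1.0], [[-0.089, -0.014, -0.9], [0, 0, 0], 1.0]]'

```text
time_s: 26.88
eef_pos: [530.4, -251.8, 275.9]
eef_rot: [-179.1, 5.6, 137.1]
force: [-0.1, -0.5, -2.2]
width: 23.4
gripper_force: 30.0
```

step_arm --series '[[[-0.018, -0.003, -0.18], [0, 0, 0], 1.0], [[-0.035, -0.005, -0.36], [0, 0, 0], 1.0], [[-0.053, -0.008, -0.54], [0, 0, 0], 1.0], [[-0.071, -0.011, -0.72], [0, 0, 0], 1.0], [[-0.089, -0.014, -0.9], [0, 0, 0], 1.0]]'

```text
time_s: 27.5
eef_pos: [530.3, -252.0, 275.9]
eef_rot: [-179.1, 5.6, -171.1]
force: [-0.7, 0.8, -3.0]
width: 23.3
gripper_force: 30.0
```

step_arm --series '[[[0, 0, 0], [0, 0, 0], 1.0], [[0, 0, 0], [0, 0, 0], 1.0], [[0, 0, 0], [0, 0, 0], 1.0], [[0, 0, 0], [0, 0, 0], 1.0]]'

```text
time_s: 28.0
eef_pos: [530.7, -253.0, 276.3]
eef_rot: [-179.1, 5.7, -171.5]
force: [-0.4, -0.7, -3.0]
width: 23.1
gripper_force: 30.0
```

```bash
python3 look.py
python3 - <<'E'
from h import *
C=pickle.load(open("last.pkl","rb"))
cv2.imwrite("pics/h.png",np.hstack([cv2.resize(C[0]["img"][60:240,140:380],(480,360),interpolation=2),cv2.resize(C[2]["img"][90:240,210:340],(312,360),interpolation=2)]))
c=C[0];P=pts(c)
m=(abs(P[...,2]-64.5)<3)&(np.hypot(P[...,0]-509,P[...,1]+195)<115);print("block",cv2.minAreaRect(P[m][:,:2].astype(np.float32)))
print("proj hole",proj(c,[529.9,-253.1,65]))
E
```

```text
28.0 [ 530.68 -252.99  276.27] [-179.06    5.65 -171.51] [ -28.1   14.7   85.2    2.7   75.  -127.2] [-0.38 -0.66 -2.98] [0.066 0.065 0.006]
w 180 [2.621 0.098 1.083 0.013] 0.13 axis@tcp [ 527.9 -252.3  276. ] tip [ 528.1 -252.8  144.4]
sc 159 [-5.9780e+00  2.5000e-02 -2.5618e+01  2.2300e-01] 2.09 axis@tcp [ 540.3 -277.5  277.3] tip [ 545.9 -249.3  146.1]
sd 100 [ 2.418  0.105 -0.208  0.025] 0.84 axis@tcp [ 528.3 -253.6  276. ] tip [ 527.3 -252.6  144.3]
block ((509.6112365722656, -195.00843811035156), (60.64659881591797, 190.31631469726562), 15.083768844604492)
proj hole [255.30578155 149.33803224]
```

View pics/h.png

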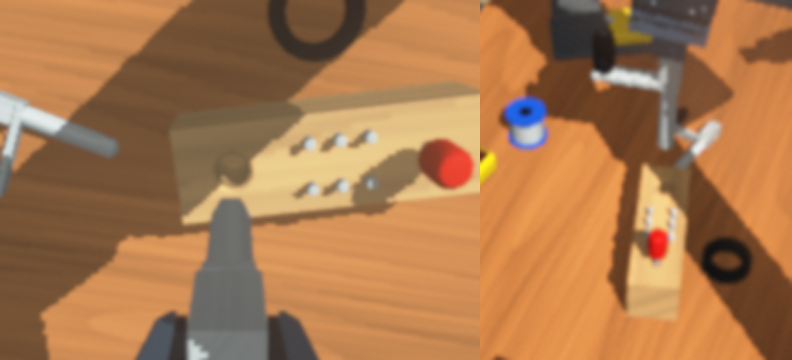

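Wrist crop: the empty hole shows at (234,169), i.e. pixel (257,144.5), with the bit's end at about (230,205). The hole sits nearer x≈525 than the boss did, because the crank had been leaning in it. I'll measure it.

Run:
```python
from h import *
C=pickle.load(open("last.pkl","rb"));c4=pickle.load(open("w4.pkl","rb"))
for c in(C[0],c4,C[2]):
    P=pts(c);u=proj(c,[525,-253,65]).round().astype(int);s=np.s_[u[1]-12:u[1]+13,u[0]-13:u[0]+14]
    z=P[s][...,2];m=((z<60)).astype(np.uint8)
    k,l,st,ce=cv2.connectedComponentsWithStats(m)
    for i in range(1,k):
        if st[i,4]>8:print(u,st[i],(ce[i]+[u[0]-13,u[1]-12]).round(1),ray(c,ce[i]+[u[0]-13,u[1]-12],64.4).round(1))
    d=np.hypot(P[...,0]-525,P[...,1]+253)
```

```text
[256 146] [  5   3  17  17 226] [256.  144.9] [ 524.3 -253.1   64.4]
[253 166] [  5   3  18  15 200] [253.4 163.8] [ 523.  -253.3   64.4]
[287 169] [  0   0  27  25 228] [288.4 166.1] [ 524.  -265.5   64.4]
[287 169] [10 10  7  4 20] [286.8 168.8] [ 524.5 -253.    64.4]
```

step_arm --series '[[[0, 0, 0], [0.06, 0.004, 0], 1.0], [[0, 0, 0], [0.09, 0.01, 0.3], 1.0], [[0, 0, 0], [0.125, 0.014, 0.7], 1.0], [[0, 0, 0], [0.16, 0.018, 1.0], 1.0], [[0, 0, 0], [0.17, 0.02, 1.12], 1.0]]'

```text
time_s: 28.78
eef_pos: [526.4, -253.4, 207.2]
eef_rot: [-179.1, 5.5, -171.5]
force: [0.8, -0.8, -4.1]
width: 23.2
gripper_force: 30.0
```

step_arm --series '[[[0, 0, 0], [0, 0, 0], 1.0], [[0, 0, 0], [0, 0, 0], 1.0], [[0, 0, 0], [0, 0, 0], 1.0]]'

```text
time_s: 29.15
eef_pos: [527.6, -253.8, 209.2]
eef_rot: [-179.0, 5.7, -171.5]
force: [-0.3, -0.4, -3.0]
width: 23.5
gripper_force: 30.0
```

```bash
python3 look.py
python3 - <<'E'
from h import *
C=pickle.load(open("last.pkl","rb"));c=C[0];P=pts(c);u=proj(c,[524.5,-253,65]).round().astype(int)
z=P[u[1]-16:u[1]+16,u[0]-20:u[0]+20,2];print(u);print(np.nan_to_num(z[::2,::2],nan=-1).astype(int))
E
```

```text
29.15 [ 527.57 -253.84  209.24] [-179.      5.73 -171.47] [ -28.4   16.4   92.4    2.9   66.  -127.9] [-0.34 -0.44 -3.  ] [0.116 0.035 0.007]
w 181 [2.49  0.1   0.933 0.014] 0.13 axis@tcp [ 525.  -253.3  209. ] tip [ 525.1 -253.7   77.3]
sc 127 [-1.2280e+00 -8.0000e-03 -2.9654e+01  2.4900e-01] 2.05 axis@tcp [ 533.1 -283.   209.9] tip [ 542.6 -250.9   79.1]
sd 84 [2.903 0.102 0.383 0.023] 0.95 axis@tcp [ 524.7 -253.9  208.9] tip [ 524.3 -253.3   77.2]
[256 164]
[[ 63  65  64  64  64  64  65  65  64  63  64  63  64  63  64  64  63  63
   63  64]
 [ 63  64  64  64  64  64  64  64  65  63  65  64  63  63  64  64  64  63
   65  64]
 [ 65  63  63  64  63  65  63  64  63  63  64  64  63  64  63  64  65  63
   63  64]
 [ 64  63  63  62  63  64  64  63  62  10   9   9  64  64  63  65  65  64
   64  64]
 [ 64  64  64  63  64  63  62   8   8   9   9   9   8   8  63  64  64  64
   62  64]
 [ 64  65  64  65  64  63  24  13   7   9   9   9   9  12  19  64  63  65
   63  63]
 [ 65  63  64  63  64  60  31  76  78  77  78  77  78  20  27  63  63  63
   64  64]
 [ 65  64  64  64  63  51  37  83  87  89  89  88  85  74  34  50  63  64
   64  64]
 [ 64  63  63  64  64  55  86  91  95  95  95  93  92  86  42  56  63  64
   65  64]
 [ 64  63  63  64  64  73  94  97 101 101 101 100  98  94  87  60  64  63
   63  64]
 [ 63  64  64  63  65  92 100 104 106 107 107 107 104 100  94  62  64  65
   64  63]
 [ 64  65  63  63  63  99 106 110 112 112 112 111 109 106  99  63  63  63
   65  63]
 [ 65  63  63  64  65 105 111 116 117 118 118 117 116 112 106  64  63  64
   63  64]
 [ 63  65  66  64  63 112 119 120 122 124 123 122 122 116 112  65  64  64
   63  64]
 [ 64  64  63  63  65 118 124 126 129 130 128 127 125 123 117  63  64  64
   64  64]
 [ 64  63  63  63  64 123 128 131 132 134 134 132 130 128 122  66  64  65
   64  65]]
```

step_arm --series '[[[0, 0, 0], [0.01, 0.01, 0], 1.0], [[0, 0, 0], [0.022, 0.012, 0.12], 1.0], [[0, 0, 0], [0.032, 0.013, 0.22], 1.0], [[0, 0, 0], [0.032, 0.013, 0.22], 1.0]]'

```text
time_s: 29.8
eef_pos: [526.2, -253.0, 194.1]
eef_rot: [-179.1, 5.6, -171.5]
force: [0.9, 0.9, -3.6]
width: 23.2
gripper_force: 30.0
```

step_arm --series '[[[0, 0, 0], [0.007, 0.001, 0.07], 1.0], [[0, 0, 0], [0.014, 0.002, 0.14], 1.0], [[0, 0, 0], [0.021, 0.003, 0.21], 1.0], [[0, 0, 0], [0.021, 0.003, 0.21], 1.0]]'

```text
time_s: 30.3
eef_pos: [526.4, -253.1, 181.9]
eef_rot: [-179.1, 5.6, -171.5]
force: [0.7, -0.5, -3.1]
width: 23.4
gripper_force: 30.0
```

step_arm --series '[[[0, 0, 0], [0.007, 0.001, 0.07], 1.0], [[0, 0, 0], [0.014, 0.002, 0.14], 1.0], [[0, 0, 0], [0.014, 0.002, 0.14], 1.0]]'

```text
time_s: 30.68
eef_pos: [526.3, -253.1, 173.5]
eef_rot: [-179.1, 5.6, -171.5]
force: [-0.8, 0.1, -3.9]
width: 23.0
gripper_force: 30.0
```

step_arm --series '[[[0, 0, 0], [0.007, 0.001, 0.07], 1.0], [[0, 0, 0], [0.014, 0.002, 0.14], 1.0], [[0, 0, 0], [0.02, 0.003, 0.2], 1.0], [[0, 0, 0], [0.02, 0.003, 0.2], 1.0]]'

```text
time_s: 31.18
eef_pos: [526.4, -253.1, 161.5]
eef_rot: [-179.1, 5.6, -171.5]
force: [0.5, 0.1, -2.7]
width: 22.9
gripper_force: 30.0
```

step_arm --series '[[[0, 0, 0], [0.007, 0.001, 0.07], 1.0], [[0, 0, 0], [0.014, 0.002, 0.14], 1.0], [[0, 0, 0], [0.019, 0.003, 0.19], 1.0], [[0, 0, 0], [0.019, 0.003, 0.19], 1.0]]'

```text
time_s: 31.68
eef_pos: [526.6, -253.3, 150.5]
eef_rot: [-179.0, 5.7, -171.5]
force: [0.6, -0.6, -2.0]
width: 23.1
gripper_force: 30.0
```

step_arm --series '[[[0, 0, 0], [0.004, 0.001, 0.04], 1.0], [[0, 0, 0], [0.007, 0.001, 0.07], 1.0], [[0, 0, 0], [0.007, 0.001, 0.07], 1.0]]'

```text
time_s: 32.05
eef_pos: [528.9, -254.2, 150.3]
eef_rot: [-178.8, 6.0, -171.5]
force: [-0.9, 0.9, 13.9]
width: 23.3
gripper_force: 30.2
```

```bash
python3 boss.py; python3 look.py
python3 - <<'E'
from h import *
C=pickle.load(open("last.pkl","rb"));
for c in C:
    P=pts(c);d=np.hypot(P[...,0]-600,P[...,1]+242);m=(d<14)&(P[...,2]>100);print("knob top",np.percentile(P[m][:,2],[50,95]).round(1),P[m].mean(0).round(1))
    for x,y in((525,-253),):
        d=np.hypot(P[...,0]-x,P[...,1]-y);m=(d<9)&(P[...,2]>100)&(P[...,2]<190);print("boss top",len(P[m]),np.percentile(P[m][:,2],[50,90]).round(1) if m.any() else '')
    m=(abs(P[...,0]-560)<14)&(abs(P[...,1]+247.5)<8)&(P[...,2]>80);print("arm top",np.percentile(P[m][:,2],[10,50,90]).round(1))
E
```

```text
boss top tool z [-10.15  -9.19  -8.22] 630
32.1 [ 528.79 -254.17  150.26] [-178.82    6.04 -171.47] [ -28.4   18.9   97.8    3.2   57.8 -128.4] [-1.71  1.24 14.11] [0.416 0.045 0.034]
w 463 [20.489 -0.169 20.486 -0.283] 4.98 axis@tcp [ 505.6 -236.9  147.7] tip [ 546.8 -270.9   20.5]
sc 201 [ 18.65   -0.259 -31.866   0.28 ] 2.99 axis@tcp [ 515.1 -288.4  149. ] tip [ 557.2 -247.8   21.5]
sd 104 [ 4.9959e+01 -6.4300e-01 -3.0900e-01  4.8000e-02] 3.9 axis@tcp [ 479.7 -261.8  145. ] tip [ 575.6 -243.8   23.5]
knob top [154.2 162.5] [ 591.6 -243.1  152.4]
boss top 626 [159.2 159.8]
arm top [111.3 111.8 112.5]
knob top [141.9 163.6] [ 606.9 -243.6  140.2]
boss top 28 [159.7 160.6]
arm top [111.6 251.4 331.5]
knob top [146.8 167. ] [ 596.8 -235.4  143.9]
boss top 6 [110.9 137.7]
arm top [112.  115.3 117.7]Traceback (most recent call last):
  File "boss.py", line 6, in <module>
    q=toolpts(c4,s4);a=q[(abs(q[:,0]-2)<7)&(abs(q[:,1])<9)&(q[:,2]>-40)&(q[:,2]<5)];print("before",np.percentile(a[:,2],[10,50,90]).round(2),len(a))
                                                                                                   ~~~~~~~~~~~~~^^^^^^^^^^^^^^^^^^^
    return _quantile_unchecked(
        a, q, axis, out, overwrite_input, method, keepdims, weights)
    return _ureduce(a,
                    func=_quantile_ureduce_func,
    ...<5 lines>...
                    overwrite_input=overwrite_input,
                    method=method)
    r = func(a, **kwargs)
    result = _quantile(arr,
                       quantiles=q,
    ...<2 lines>...
                       out=out,
                       weights=wgt)
    slices_having_nans = np.isnan(arr[-1, ...])
                                  ~~~^^^^^^^^^
IndexError: index -1 is out of bounds for axis 0 with size 0
```

The boss top is at 159.2 mm, the same as originally, so the crank is on the hole's bottom. The contact was early because it had slid 8 mm in the grip during the pull-out. I'll ease off and release.

step_arm --series '[[[0, 0, 0], [-0.003, 0, -0.04], 1.0], [[0, 0, 0], [-0.003, 0, -0.04], 0.7], [[0, 0, 0], [-0.003, 0, -0.04], 0.4], [[0, 0, 0], [-0.003, 0, -0.04], 0.1], [[0, 0, 0], [-0.003, 0, -0.04], 0]]'

```text
time_s: 32.88
eef_pos: [526.3, -253.2, 148.3]
eef_rot: [-179.1, 5.6, -171.5]
force: [-0.5, 0.5, -0.6]
width: 54.5
gripper_force: 0.0
```

step_arm --series '[[[0, 0, 0], [0, 0, 0], 0], [[0, 0, 0], [0, 0, 0], 0], [[0, 0, 0], [0, 0, 0], 0]]'

```text
time_s: 33.25
eef_pos: [526.4, -253.2, 148.6]
eef_rot: [-179.1, 5.6, -171.5]
force: [-0.3, -0.3, -0.4]
width: 84.7
gripper_force: 0.0
```

step_arm --series '[[[0, 0, 0], [-0.03, 0, -0.3], 0], [[0, 0, 0], [-0.08, -0.01, -0.8], 0], [[0, 0, 0], [-0.16, -0.02, -1.6], 0], [[0, 0, 0], [-0.24, -0.03, -2.4], 0], [[0, 0, 0], [-0.29, -0.04, -3.0], 0]]'

```text
time_s: 33.88
eef_pos: [526.1, -252.8, 331.9]
eef_rot: [-179.0, 5.8, -171.5]
force: [0.7, 0.4, -0.4]
width: 91.3
gripper_force: 0.0
```

step_arm --series '[[[0, 0, 0], [0, 0, 0], 0], [[0, 0, 0], [0, 0, 0], 0]]'

```text
time_s: 34.12
eef_pos: [525.4, -252.5, 328.4]
eef_rot: [-179.1, 5.6, -171.5]
force: [-0.0, -0.7, -0.9]
width: 91.2
gripper_force: 0.0
```

```bash
python3 st.py 1
python3 - <<'E'
from h import *
from cell import r
c=r.camera("wrist");d=r.camera("side");P=pts(c)
m=((P[...,2]>150)&(P[...,2]<175)).astype(np.uint8);k,l,st,ce=cv2.connectedComponentsWithStats(m)
for i in range(1,k):
    if st[i,4]>40:print(st[i],P[l==i].mean(0).round(1))
m=(abs(P[...,2]-116)<9)&(abs(P[...,0]-493)<25)&(abs(P[...,1]+139)<25);print("sd",P[m].mean(0))
cv2.imwrite("pics/i.png",np.hstack([c["img"][::1,100:400],cv2.resize(d["img"][100:384,150:350],(270,384))]))
E
```

```text
[ 525.41 -252.49  328.36] [-179.12    5.57 -171.49] [-0.  -0.7 -0.9] [ 0.209 -0.062  0.016] [ -28.3   13.4   79.6    2.7   81.9 -127.1]
wrist 1186 988 proud plane 0.32 median 0.32
scene 1859 618 proud plane 0.32 median 0.31
side 4498 1538 proud plane 0.41 median 0.39
[  0   0  16  32 290] [ 420.  -511.5  155.3]
[244 153  21  23 471] [ 530.1 -252.4  158.6]
[245 212  20  19 286] [ 602.3 -241.2  157.3]
sd [ 492.65009586 -139.36881867  115.31409639]
```

View pics/i.png

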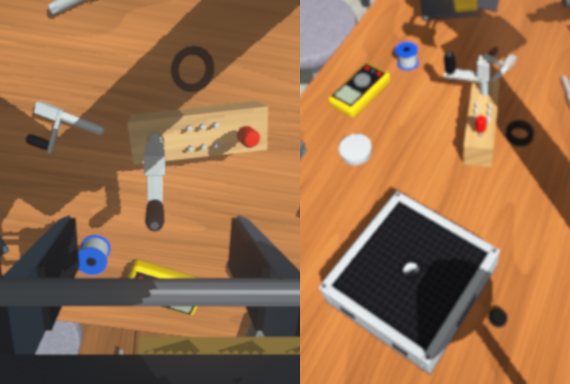

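```bash
for i in 1 2 3 4; do python3 st.py 1 | grep -v '^\['; done
```

```text
wrist 1167 980 proud plane 0.28 median 0.33
scene 1868 632 proud plane 0.4 median 0.36
side 4506 1520 proud plane 0.38 median 0.35
wrist 1169 972 proud plane 0.27 median 0.25
scene 1878 611 proud plane 0.37 median 0.39
side 4501 1518 proud plane 0.38 median 0.38
wrist 1176 968 proud plane 0.36 median 0.38
scene 1859 608 proud plane 0.39 median 0.29
side 4503 1527 proud plane 0.37 median 0.36
wrist 1160 980 proud plane 0.32 median 0.32
scene 1870 604 proud plane 0.4 median 0.28
side 4498 1525 proud plane 0.4 median 0.36
```

The residual is at most about 0.1 mm from the stop reading, within flush. The crank stands in its hole and the other items haven't moved, so I'm handing in.

```bash
python3 -c "
from cell import r
print(r.close_job())"
```

```text
the job is handed in; nothing more can be done
None
```

I cranked the lock to its stop (about 0.8 N m) and stood the crank back in its hole, then handed the job in at about 35 s. The module is down from about 5.6 mm proud to 0.3–0.4 mm, against 0.2–0.3 mm at the stop, so the lock may have backed off a few degrees when I eased the crank; the screwdriver measured in place, and the tape, plug and tin were never touched.

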